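Pack the punch jars and snap the case shut

TASK

Clear the punch jars off the chasing bench: stand every jar upright in the divided case, one to a cell, red-capped jars in the row under the red cover and blue-capped jars in the row under the blue cover. When all the jars are in, swing both covers down and press each until its catch snaps and holds it fully shut. Leave everything else on the bench where it is.

Things in the scene. Friction and masses are not known exactly. Their poses are not given: they have to be found in the camera images.
- case: grey divided case fixed to the bench, 250 mm (its x) by 170 mm (its y), outer walls 60 mm and dividers 52 mm high, 5 mm thick, inner floor 5 mm above the bench; two rows of three cells, each about 76 mm square inside; red cover over the row at +y, blue over the row at -y. Origin: centre of its underside. A black catch block stands 23 mm out from the middle of its -x face, up to 58 mm high.
- red_cell0 (a point): centre of the inner floor of a cell under the red cover (-x end of the row), 5 mm above the bench; z up; axes as the case
- red_cell1 (a point): centre of the inner floor of a cell under the red cover (middle of the row), 5 mm above the bench; z up; axes as the case
- red_cell2 (a point): centre of the inner floor of a cell under the red cover (+x end of the row), 5 mm above the bench; z up; axes as the case
- red_cover (a joint): red cover's angle, rad: 0 shut, 2.0 open stop. Hinge line along the case's x, at y = +85 mm of the case, 60 mm up; opens up and outwards (to +y). A hood 254 mm long, 84 mm from hinge to free edge, 56 mm deep, with no wall at the free edge; jars fit under it. A stiff hinge (0.1 N m) keeps it at any angle. The catch stops it at about 0.17; pressed harder, it snaps past and is held within 0.03 of 0
- red_press (a point): moves with the red cover: middle of the black press pad (90 x 26 mm) on the outside of its top plate, 66 mm from the hinge towards the free edge and 58 mm above the hinge when shut; z points out of the plate (up when shut). About 5 to 10 N here snaps the catch
- blue_cell0 (a point): centre of the inner floor of a cell under the blue cover (-x end of the row), 5 mm above the bench; z up; axes as the case
- blue_cell1 (a point): centre of the inner floor of a cell under the blue cover (middle of the row), 5 mm above the bench; z up; axes as the case
- blue_cell2 (a point): centre of the inner floor of a cell under the blue cover (+x end of the row), 5 mm above the bench; z up; axes as the case
- blue_cover (a joint): blue cover's angle, rad: 0 shut, 2.0 open stop. Hinge line along the case's x, at y = -85 mm of the case, 60 mm up; opens up and outwards (to -y). A hood 254 mm long, 84 mm from hinge to free edge, 56 mm deep, with no wall at the free edge; jars fit under it. A stiff hinge (0.1 N m) keeps it at any angle. The catch stops it at about 0.17; pressed harder, it snaps past and is held within 0.03 of 0
- blue_press (a point): moves with the blue cover: middle of the black press pad (90 x 26 mm) on the outside of its top plate, 66 mm from the hinge towards the free edge and 58 mm above the hinge when shut; z points out of the plate (up when shut). About 5 to 10 N here snaps the catch
- red_jar0: clear jar with a white label and a red cap, 0.15 to 0.3 kg, standing on the bench: body 54 mm across and 58 mm high, the cap 38 mm across from 58 to 96 mm; round, so any yaw will do. Origin: centre of its underside. May be absent.
- red_jar1: clear jar with a white label and a red cap, 0.15 to 0.3 kg, standing on the bench: body 54 mm across and 58 mm high, the cap 38 mm across from 58 to 96 mm; round, so any yaw will do. Origin: centre of its underside. May be absent.
- red_jar2: clear jar with a white label and a red cap, 0.15 to 0.3 kg, standing on the bench: body 54 mm across and 58 mm high, the cap 38 mm across from 58 to 96 mm; round, so any yaw will do. Origin: centre of its underside. May be absent.
- blue_jar0: clear jar with a white label and a blue cap, 0.15 to 0.3 kg, standing on the bench: body 54 mm across and 58 mm high, the cap 38 mm across from 58 to 96 mm; round, so any yaw will do. Origin: centre of its underside. May be absent.
- blue_jar1: clear jar with a white label and a blue cap, 0.15 to 0.3 kg, standing on the bench: body 54 mm across and 58 mm high, the cap 38 mm across from 58 to 96 mm; round, so any yaw will do. Origin: centre of its underside. May be absent.
- blue_jar2: clear jar with a white label and a blue cap, 0.15 to 0.3 kg, standing on the bench: body 54 mm across and 58 mm high, the cap 38 mm across from 58 to 96 mm; round, so any yaw will do. Origin: centre of its underside. May be absent.
- hammer: chasing hammer lying on the bench; not part of the job, not to be moved
- brush: bench brush lying on the bench; not part of the job, not to be moved
- oil_bottle: amber bottle, 150 mm tall; not part of the job, not to be moved
- mug: white mug; not part of the job, not to be moved
- weight: brass weight; not part of the job, not to be moved
- tape: roll of yellow tape, lying flat; not part of the job, not to be moved

How it is judged:
By the outcome, as a careful person would: the job done as asked, in the order asked, and still so for the second after the job is handed in, with the robot touching nothing.
Of red_jar0, blue_jar0, red_jar1, blue_jar1, red_jar2, blue_jar2 only 4 to 6 are there at a start; the rules pass over those that are not, and their reading is None.
At some moment in a run one of red_jar0, blue_jar0, red_jar1, blue_jar1, red_jar2, blue_jar2 may be knocked a few centimetres aside while the robot is not near it.
It also fails if it takes over 210 s, if anything falls off the work surface, if the arm or the gripper's body presses on something with over 40 N, if the wrist force passes 120 N, or if a joint passes its speed limit or range.

ROBOT

A 7-joint arm with a two-finger parallel gripper is mounted at the origin on the work surface. World frame = base frame: x ahead of the robot, y to its left, z up, the work surface at z = 0. Lengths are in m, angles in degrees, forces in N, time in s.
With the tool pointing down it reaches from about 0.425 to 1.025 m from the base axis. Payload 3.6 kg.
Tool frame: the origin (TCP) lies midway between the tips of the shut fingers; the grasp point (between the pads) lies 19 mm behind it; z points along the fingers, y is the line along which they close (so a half turn about z gives the same grasp; the last joint's range is limited). The gripper opens to 85 mm and grips with 20 to 120 N. Pads are 22 mm wide; open, the fingers measure 114 mm over their backs; the gripper's body (76 mm by 85 mm) begins 54 mm behind the grasp point. The pads swing forward as they close: fully open they stand 13 mm farther back than shut.
Start: joints at [71.591, 33.873, 2.773, 92.16, -1.908, 54.013, -1.931], TCP at [0.164, -0.706, 0.231] pointing down, gripper open.
Joint ranges: [-153.93, 153.93], [-27.13, 128.08], [-72.61, 78.16], [10.71, 143.7], [-87.88, 267.88], [4.46, 118.87], [-176.78, 176.78]. Speed limits (degrees/s): [147.25, 147.25, 180, 180, 180, 180, 180].

INTERFACE

Orientations are given as a 3x3 rotation matrix whose columns are the frame's x, y, z axes.
In Python, from bench import read_state, get_image, camera_model, hand_in, find_in, cut_out, tip_of gives the robot as it stands.
- The arm moves only by the tool play_rows, never from a script. Its argument "targets" is a list of rows, each a list of 2 entries, a list of its own where there are three numbers: the shift along the tool's x, y, z in m, then the turn about the tool's z in rad. A call has 1 to 12 rows; each row shifts and turns the commanded pose from where the row before left it, along the tool's axes as they then stand; what a row does not reach is not made up. A row lasts 1/10 s, in which the tool goes at most 50 mm and 8.59 degrees, less where a joint would pass 70% of its speed; a pose out of reach is approached as far as the arm can. A call is refused whole if a number of a shift passes 0.05 or a number of a turn 0.15, either way. A call with a gripper value outside its range is refused whole. "grip" is the opening, from 0 (shut) to 1 (fully open), set as the call begins (left out, the last holds). The fingers move at their own pace and stop on an object; "squeeze" is the grip in N (left out, the last holds). Time passes only in rows, so rows that do not move let the fingers close. It gives the time, the measured TCP pose, the force, the opening and the grip force at its end, in the units of the state.
- read_state(): the state, without advancing time (a new reading comes with each control period).
- get_image(name): name is "side" or "top"; returns the picture (384x512x3 uint8, red, green, blue); there is no depth.
- camera_model(name): a dict with "fx", "fy", "cx", "cy" (pixels), "dist" ([k1, k2, p1, p2, k3] as OpenCV has them; the pictures are not rectified), "R" (3x3) and "t" (3): a world point X has camera coordinates R X + t. Camera axes: x right, y down, z forward; pixel columns grow to the right and rows downward; lengths in m; the calibration is good to about 2 mm. A picture is of the moment at which its call begins. camera_model takes no time and is no camera call.
- hand_in(): hands the job in; it is judged then, once.
Trained networks look in the newest picture that a camera, given by its name, has taken for a name from the list of things; names that differ only in an ending like _2 or _b are one class to them, and where a whole thing is asked for, a point or a joint stands for the part that bears it (a point fixed in the world has none). Each returns a list of dicts, best first, with "confidence" (0 to 1); they miss things now and then, are a little off and sometimes report something else, mostly with a low value. They report only what shows in the picture. A call takes as long as a camera call.
- find_in(camera, thing): "rect" ([centre column, centre row, width, height] in pixels, round what is visible of it).
- cut_out(camera, thing): "mask" (384x512 bool, what is visible of it) and "rect" ([centre column, centre row, width, height] in pixels, round what is visible of it).
- tip_of(camera, thing): "position" ([row, column] in pixels: a listed point, or the origin of a listed thing).
The state is a dict: "clock": time; "joint_positions": joint angles; "qvel": joint speeds; "effort": joint torques, N m; "ee_pos": TCP position; "orientation": TCP orientation; "contact_force": force on the tool from outside, world axes, zero at the start; "moment": the same for the moment, N m; "finger_gap": finger opening in m; "grasp_force": force on a finger pad.
Only numpy, scipy, OpenCV 4.12 (cv2) and the standard library are available. Lean on these libraries where they do the work, as an engineer would, in place of code of your own. Each camera call takes 0.05 s, during which the arm holds its last target. There are 200 camera calls.

## Working session

There is one attempt and no reset: what is moved stays moved. The work goes in short steps, Python scripts to look and compute and a tool call to move; the robot and the scene stay as the last step left them, time stands still between calls to the robot, and variables do not carry over. Pictures are saved under pics/ and viewed, at most 14 in all, crops included, and the job is handed in when it is done.

Besides the shell and the picture viewer there is one more tool, called after "Call:" by a JSON object that holds its "op" and its "data". play_rows: Moves the arm, as the interface text tells. Its arguments: {"type":"object","properties":{"targets":{"type":"array"},"grip":{"type":"number"},"squeeze":{"type":"number"}},"required":["targets"]}

```bash
mkdir -p pics; ls
python3 - <<'E'
from bench import *
import cv2,json
s=read_state(); print({k:(v if not hasattr(v,'tolist') else v.tolist()) for k,v in s.items()})
for n in("side","top"):
    im=get_image(n); cv2.imwrite(f"pics/{n}0.png",im[:,:,::-1]); m=camera_model(n); print(n,m)
E
```

```text
pics
{'clock': 0.0, 'joint_positions': [71.59112974056268, 33.925628834807064, 2.767067861357559, 92.23644200125993, -1.9082813929540223, 54.01268436918485, -1.9321396349192737], 'qvel': [0.08361687178230862, -0.06793682393240463, 0.0224986160341735, -0.028147026747570462, 0.1276563776293603, 0.06006459419385407, -0.008390987664042308], 'effort': [-0.0007083718810463324, -54.86924171447754, 1.5462903678417206, -19.81249988079071, 0.009410852508153766, 0.00873213924933225, -1.2477139534894377e-05], 'ee_pos': [0.16355106478240666, -0.7054603703440475, 0.23014182475495404], 'orientation': [[0.9741532156397965, 0.22588741730076248, -0.0006222249073314222], [0.22588824303333505, -0.9741508340241462, 0.002157366304838427], [-0.00011881900965588838, -0.002242158614259985, -0.9999974793002188]], 'contact_force': [0.36650703129647005, 0.38747295744361704, 0.6846973670338893], 'moment': [0.001486296482733914, -0.023779556241016846, -0.0038509089372072798], 'grasp_force': 0.0, 'finger_gap': 0.08526485636393066}
side {'fx': 408.25749725360816, 'fy': 408.25749725360816, 'cx': 257.22436610264765, 'cy': 193.4060058978132, 'dist': array([-0.07922627,  0.        ,  0.        ,  0.        ,  0.        ]), 'R': array([[-0.88221874, -0.47062368,  0.01426319],
       [-0.32197213,  0.58090338, -0.74758626],
       [ 0.34354626, -0.66412696, -0.66401156]]), 't': array([0.47232687, 0.25914428, 1.39264271])}
top {'fx': 465.6670175401502, 'fy': 465.6670175401502, 'cx': 255.0231455093944, 'cy': 192.54358967282903, 'dist': array([-0.04096333,  0.        ,  0.        ,  0.        ,  0.        ]), 'R': array([[-0.01795206, -0.99969069, -0.0172121 ],
       [-0.99839564,  0.0188481 , -0.05339383],
       [ 0.05370173,  0.01622595, -0.99842518]]), 't': array([0.02142832, 0.54903849, 1.61111599])}
```

View pics/side0.png

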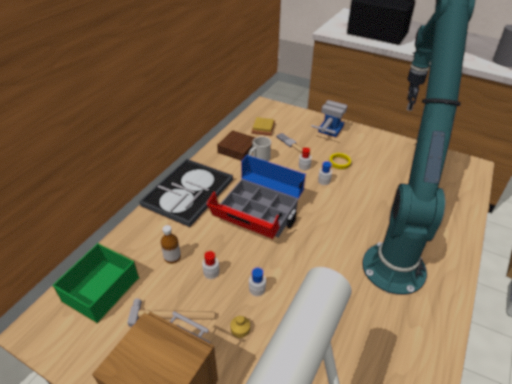

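View pics/top0.png

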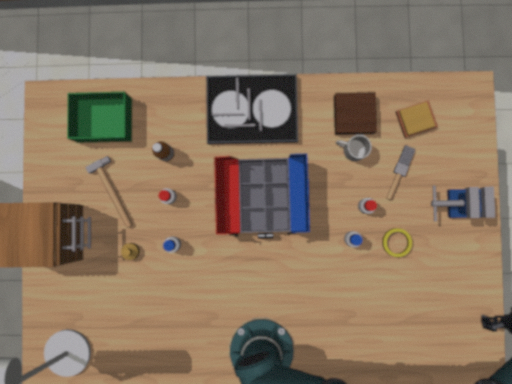

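The side view shows four jars: red caps at about (306,152) and (210,258), blue caps at about (327,168) and (258,274). The top view shows them at (167,196) and (369,206) for red, (171,244) and (355,240) for blue. The case is centred near (263,196) with both covers open. Next I triangulate.

```bash
cat > h.py <<'E'
from bench import *
import numpy as np, cv2
from scipy.optimize import least_squares
C={n:camera_model(n) for n in("side","top")}
def proj(n,X):
    m=C[n];K=np.array([[m['fx'],0,m['cx']],[0,m['fy'],m['cy']],[0,0,1]])
    return cv2.projectPoints(np.atleast_2d(np.float64(X)),cv2.Rodrigues(m['R'])[0],m['t'],K,np.array(m['dist']))[0][:,0]
def ray(n,uv):
    m=C[n];K=np.array([[m['fx'],0,m['cx']],[0,m['fy'],m['cy']],[0,0,1]])
    p=cv2.undistortPoints(np.float64([[uv]]),K,np.array(m['dist']))[0,0]
    return -m['R'].T@m['t'], m['R'].T@np.array([p[0],p[1],1])
def atz(n,uv,z):
    o,d=ray(n,uv); return o+d*(z-o[2])/d[2]
def tri(uvs):
    A=np.zeros((3,3));b=np.zeros(3);L=[]
    for n,uv in uvs.items():
        o,d=ray(n,uv);d/=np.linalg.norm(d);P=np.eye(3)-np.outer(d,d);A+=P;b+=P@o;L.append((o,P))
    X=np.linalg.solve(A,b); return X,max(np.linalg.norm(P@(X-o)) for o,P in L)
E
python3 - <<'E'
from h import *
np.set_printoptions(precision=4,suppress=True)
for n in C:get_image(n)
for th in ["red_jar0","blue_jar0"]+[c+"_cell%d"%i for c in("red","blue") for i in range(3)]+["case","red_press","blue_press"]:
    T={n:[(d['confidence'],d['position'][::-1]) for d in tip_of(n,th)] for n in C}
    print(th,{n:[(round(c,2),np.round(p,1).tolist()) for c,p in v] for n,v in T.items()})
    for cs,ps in T['side']:
        for ct,pt in T['top']:
            X,e=tri({'side':ps,'top':pt})
            if e<.012: print('   ',X,round(e,4))
for col in("red","blue"):
  for n in C:
    for d in cut_out(n,col+"_jar0"): print(col,n,round(d['confidence'],2),np.round(d['rect'],1),d['mask'].sum())
E
```

```text
red_jar0 {'side': [(0.78, [209.1, 271.0]), (0.63, [304.2, 166.5])], 'top': [(0.83, [367.2, 204.4]), (0.76, [168.9, 192.9])]}
    [0.5531 0.315  0.0034] 0.0015
    [ 0.5013 -0.383  -0.0059] 0.0002
blue_jar0 {'side': [(0.62, [321.9, 178.9]), (0.57, [259.0, 287.7]), (0.52, [208.1, 270.0])], 'top': [(0.69, [173.5, 245.2]), (0.5, [346.7, 234.5])]}
    [ 0.3941 -0.3043  0.0223] 0.0041
    [0.3702 0.2991 0.0124] 0.0006
red_cell0 {'side': [(0.9, [274.6, 226.2]), (0.87, [252.6, 217.3]), (0.7, [273.7, 169.8]), (0.59, [236.3, 209.6])], 'top': [(0.95, [250.7, 218.6]), (0.82, [251.1, 176.1]), (0.58, [251.0, 195.3])]}
    [0.4539 0.0261 0.0079] 0.0053
    [0.5408 0.0259 0.0122] 0.0008
    [0.4621 0.0225 0.2699] 0.0031
    [0.6098 0.0254 0.0199] 0.0033
red_cell1 {'side': [(0.9, [274.6, 226.2]), (0.87, [252.6, 217.3]), (0.7, [273.7, 169.8]), (0.59, [236.3, 209.6])], 'top': [(0.95, [250.7, 218.6]), (0.82, [251.1, 176.1]), (0.58, [251.0, 195.3])]}
    [0.4539 0.0261 0.0079] 0.0053
    [0.5408 0.0259 0.0122] 0.0008
    [0.4621 0.0225 0.2699] 0.0031
    [0.6098 0.0254 0.0199] 0.0033
red_cell2 {'side': [
[... 1229 characters left out ...]
.9, 192.1]), (0.33, [349.5, 234.5])]}
    [ 0.5445 -0.0195 -0.0099] 0.0079
red_press {'side': [(0.88, [237.9, 219.1])], 'top': [(0.92, [218.3, 195.2])]}
    [0.5402 0.133  0.0969] 0.002
blue_press {'side': [(0.91, [274.8, 167.3]), (0.56, [255.5, 214.0]), (0.49, [307.1, 167.1])], 'top': [(0.64, [309.4, 196.6])]}
    [ 0.5354 -0.1629  0.1259] 0.0094
red side 0.67 [210.4 267.4  19.8  30.2] 397
red side 0.49 [306.3 158.   14.2  25.6] 242
red top 0.6 [168.1 193.2  20.8  16.3] 242
red top 0.57 [368.  205.8  21.7  18.7] 250
blue side 0.77 [322.9 174.2  16.5  24.5] 251
blue side 0.73 [258.1 282.8  23.3  28.8] 395
blue top 0.81 [172.9 244.3  21.   13.3] 265
blue top 0.73 [350.3 239.6  23.   16. ] 257
```

```bash
cat >> h.py <<'E'
def blobs(n,col,im):
    h=cv2.cvtColor(im,cv2.COLOR_RGB2HSV); H,S,V=[h[...,i].astype(int) for i in range(3)]
    m=((H<8)|(H>172))&(S>130)&(V>60) if col=='red' else (H>100)&(H<125)&(S>130)&(V>60)
    k,L,st,c=cv2.connectedComponentsWithStats(m.astype(np.uint8))
    return [(c[i],st[i][4]) for i in range(1,k) if 15<st[i][4]<220]
a=np.linspace(0,2*np.pi,24,endpoint=False)
ring=np.c_[np.cos(a),np.sin(a)]*.019
def capc(n,X):  # centroid of cap silhouette, X = cap centre
    P=np.r_[np.c_[ring+X[:2],np.full(24,X[2]-.019)],np.c_[ring+X[:2],np.full(24,X[2]+.019)]]
    M=cv2.moments(cv2.convexHull(proj(n,P).astype(np.float32))); return np.array([M['m10'],M['m01']])/M['m00'],M['m00']
def caps(ims):
    out=[]
    for col in('red','blue'):
        B={n:blobs(n,col,ims[n]) for n in ims}
        for s,sa in B['side']:
            for t,ta in B['top']:
                X,e=tri({'side':s,'top':t})
                if e<.012 and -.03<X[2]<.2 and 0.2<X[0]<1:
                    r=least_squares(lambda X:np.r_[capc('side',X)[0]-s,capc('top',X)[0]-t],X)
                    out.append((col,np.round(r.x,4).tolist(),round(float(np.sqrt(2*r.cost)),2),int(sa),int(ta)))
    return out
E
python3 - <<'E'
from h import *
np.set_printoptions(precision=4,suppress=True)
ims={n:get_image(n) for n in C}
for o in caps(ims):print(o, round(capc('side',o[1])[1]),round(capc('top',o[1])[1]))
obs=[]
S={('r',0):(274.6,226.2),('r',1):(252.6,217.3),('r',2):(236.3,209.6),('b',0):(280.2,210.5),('b',1):(263.2,205.1),('b',2):(244.3,197.6)}
T={('r',0):(250.7,218.6),('r',1):(251,195.3),('r',2):(251.1,176.1),('b',2):(276.3,172.6),('b',0):(272.6,218.2),('b',1):(273.5,195)}
def W(p,l):
    c,s=np.cos(p[2]),np.sin(p[2]);return np.array([p[0]+c*l[0]-s*l[1],p[1]+s*l[0]+c*l[1],p[3]+l[2]])
def f(p):
    r=[]
    for n,D in(('side',S),('top',T)):
        for (k,i),uv in D.items():
            r.append(proj(n,W(p,[(i-1)*.0817,.04125*(1 if k=='r' else -1),.005]))[0]-uv)
    return np.ravel(r)
r=least_squares(f,[.54,-.013,0,0],loss='soft_l1');print(r.x,f(r.x).round(1))
# top-view crop with model overlay
p=[*r.x[:3],0]
big={}
for n,(u,v,w,h) in {'top':(195,135,130,115),'side':(195,145,120,100)}.items():
    k=6; im=cv2.resize(ims[n][v:v+h,u:u+w],None,fx=5,fy=5,interpolation=cv2.INTER_CUBIC)[:,:,::-1].copy()
    for z,hx,hy,cl in((.06,.125,.085,(0,255,0)),(0,.125,.085,(0,255,255))):
        q=((proj(n,[W(p,[a*hx,b*hy,z]) for a,b in((1,1),(1,-1),(-1,-1),(-1,1))])-[u,v]+.5)*5).astype(int)
        cv2.polylines(im,[q],True,cl,1)
    for i in(-1.5,-.5,.5,1.5):
        pass
    q=((proj(n,[W(p,[x,y,.052]) for x,y in((-.125,0),(.125,0),(-.0408,-.085),(-.0408,.085),(.0408,-.085),(.0408,.085))])-[u,v]+.5)*5).astype(int)
    for i in(0,2,4):cv2.line(im,tuple(map(int,q[i])),tuple(map(int,q[i+1])),(255,0,255),1)
    cv2.imwrite(f'pics/ov_{n}.png',im)
E
```

```text
('red', [0.4981, -0.3744, 0.0804], 0.77, 65, 100) 99 130
('red', [0.5429, 0.3171, 0.0829], 0.02, 128, 91) 173 126
('blue', [0.4673, -0.6683, 0.0655], 0.67, 127, 122) 80 150
('blue', [0.3845, -0.3215, 0.0805], 0.47, 59, 84) 108 128
('blue', [0.3759, 0.3019, 0.0798], 0.16, 108, 77) 184 127
[ 0.539  -0.0147 -0.0226  0.0072] [-2.7 -0.9  0.3  0.2 -1.7  0.4  1.7  1.4  0.1 -0.4  1.2  0.  -0.1  0.1
 -0.3  0.  -0.2 -4.  -1.9 -0.5  1.7  0.6  0.8  0.4]
```

View pics/ov_top.png

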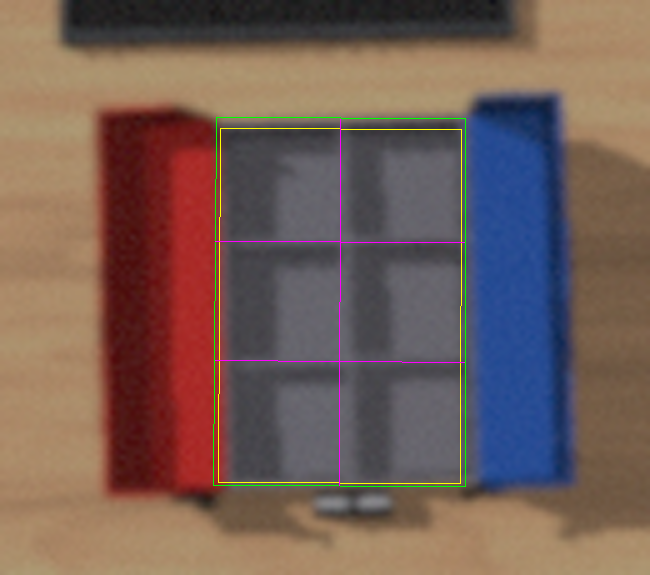

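View pics/ov_side.png

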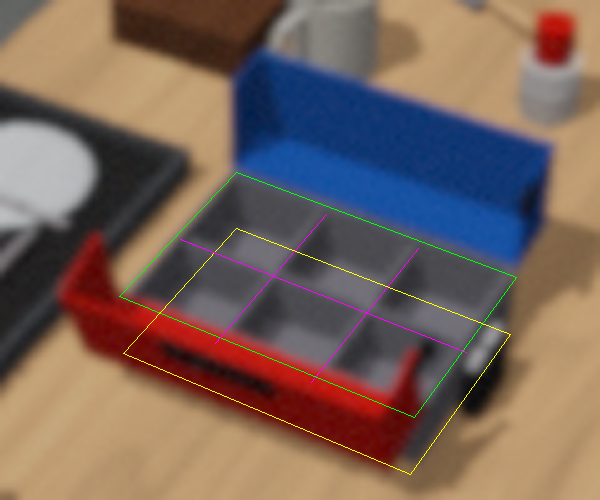

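The top overlay puts the model about 1.5 px left of the real case and slightly turned: the real centre divider is near crop x 345–352, the model's is at 340. I'll refine the pose by fitting the coloured hood silhouettes in both views.

```bash
cat >> h.py <<'E'
from scipy.optimize import minimize
def W(p,l):
    c,s=np.cos(p[2]),np.sin(p[2]);return [p[0]+c*l[0]-s*l[1],p[1]+s*l[0]+c*l[1],l[2]]
def hood(p,th,sg):  # quads of hood, sg=+1 red
    def q(x,a,b): return W(p,[x,sg*(.085-(a*np.cos(th)-b*np.sin(th))),.06+a*np.sin(th)+b*np.cos(th)])
    L=.127
    return [[q(-L,0,.058),q(L,0,.058),q(L,.084,.058),q(-L,.084,.058)],[q(-L,0,0),q(L,0,0),q(L,0,.058),q(-L,0,.058)]]+[[q(x,0,0),q(x,.084,0),q(x,.084,.058),q(x,0,.058)] for x in(-L,L)]
def cmask(im,col):
    h=cv2.cvtColor(im,cv2.COLOR_RGB2HSV); H,S,V=[h[...,i].astype(int) for i in range(3)]
    m=((H<8)|(H>172))&(S>120)&(V>40) if col=='red' else (H>100)&(H<125)&(S>120)&(V>40)
    k,L,st,c=cv2.connectedComponentsWithStats(m.astype(np.uint8))
    return (L==1+np.argmax(st[1:,4])).astype(np.float32)
def rend(n,Q,k=4):
    m=np.zeros((384*k,512*k),np.uint8)
    for q in Q: cv2.fillPoly(m,[((proj(n,q)+.5)*k).round().astype(np.int32)],255)
    return cv2.resize(m,(512,384),interpolation=cv2.INTER_AREA)/255.
def fitcase(ims,p0,cov=('red','blue')):
    M={(n,c):cmask(ims[n],c) for n in ims for c in cov}
    def f(v): return sum(np.abs(cv2.GaussianBlur(rend(n,hood(v[:3],v[3+(c=='blue')],1 if c=='red' else -1))-m,(0,0),1.0)).sum() for (n,c),m in M.items())
    best=minimize(f,p0,method='Nelder-Mead',options=dict(initial_simplex=np.array([p0]+[np.array(p0)+d for d in np.diag([.01,.01,.04,.15,.15])]),maxiter=350))
    return best.x,best.fun
E
python3 - <<'E'
from h import *
np.set_printoptions(precision=4,suppress=True)
ims={n:cv2.imread(f'pics/{n}0.png')[:,:,::-1].copy() for n in C}
for n in C:
  for c in('red','blue'): print(n,c,cmask(ims[n],c).sum())
for s in([.54,-.018,.005,1.9,1.9],[.535,-.014,-.01,1.7,1.8]): print(fitcase(ims,s))
E
```

```text
side red 1112.0
side blue 1516.0
top red 1855.0
top blue 1370.0
(array([ 0.5396, -0.0215,  0.0054,  1.8134,  1.3169]), np.float64(509.45660641181206))
(array([ 0.5407, -0.0217,  0.0095,  1.8166,  1.3509]), np.float64(512.4851583996821))
```

Run:
```python
from h import *
ims={n:cv2.imread(f'pics/{n}0.png')[:,:,::-1].copy() for n in C}
v=[.54,-.0216,.0075,1.815,1.335]
out=[]
for n,(u,w0,w,h) in {'top':(200,140,125,105),'side':(195,145,125,105)}.items():
    im=cv2.resize(ims[n][w0:w0+h,u:u+w],None,fx=5,fy=5,interpolation=cv2.INTER_CUBIC)[:,:,::-1].copy()
    T=lambda P:((proj(n,P)-[u,w0]+.5)*5).round().astype(np.int32)
    for th,sg,cl in((v[3],1,(255,255,0)),(v[4],-1,(0,255,255))):
        for q in hood(v,th,sg): cv2.polylines(im,[T(q)],True,cl,1)
    for y in(-.085,0,.085): cv2.polylines(im,[T([W(v,[-.125,y,.056]),W(v,[.125,y,.056])])],False,(0,255,0),1)
    for x in(-.125,-.041,.041,.125): cv2.polylines(im,[T([W(v,[x,-.085,.056]),W(v,[x,.085,.056])])],False,(0,255,0),1)
    out.append(cv2.resize(im,(500,420)))
cv2.imwrite('pics/ov2.png',cv2.resize(np.vstack(out),(500*600//840*1,600)) if 0 else cv2.resize(np.hstack(out),(800,336)))
```

```text
(no output)
```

View pics/ov2.png

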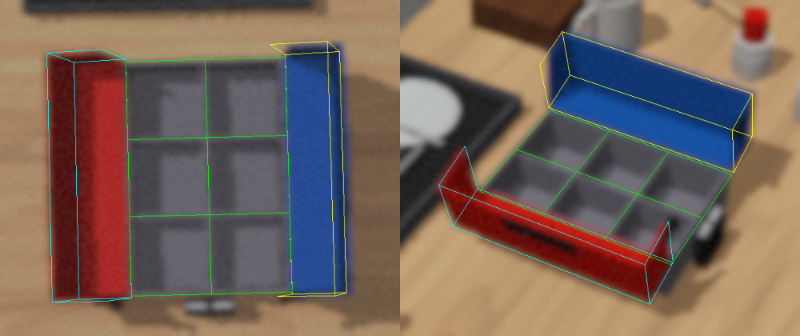

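The case fit is now good in both views: its green lines lie on the dividers, and the red hood outline matches. The blue hood's angle is doubtful, because the model's end-wall slivers at crop (275,45) aren't in the picture. I'll scan the blue angle alone.

Run:
```python
from h import *
ims={n:cv2.imread(f'pics/{n}0.png')[:,:,::-1].copy() for n in C}
v=[.54,-.0216,.0075]
for c,sg in(('red',1),('blue',-1)):
  for th in np.arange(1.3,2.01,.1):
    r=[]
    for n in C:
        m=cmask(ims[n],c)
        for Q in(hood(v,th,sg),hood(v,th,sg)[:2]): r.append(round(float(np.abs(cv2.GaussianBlur(rend(n,Q)-m,(0,0),1.)).sum())))
    print(c,round(th,1),r)
h=cv2.cvtColor(ims['top'],cv2.COLOR_RGB2HSV)
print(np.c_[np.arange(282,316),h[190,282:316],ims['top'][190,282:316]].tolist())
for th in(1.4,1.6,1.8):print(th,proj('top',np.reshape(hood(v,th,-1),(-1,3))[[0,3,4]]).round(1).tolist())
```

```text
red 1.3 [1165, 1082, 750, 710]
red 1.4 [876, 811, 722, 697]
red 1.5 [598, 569, 677, 667]
red 1.6 [312, 320, 477, 477]
red 1.7 [135, 187, 297, 307]
red 1.8 [174, 266, 141, 157]
red 1.9 [220, 340, 209, 235]
red 2.0 [277, 400, 311, 345]
blue 1.3 [114, 127, 122, 81]
blue 1.4 [151, 188, 102, 70]
blue 1.5 [185, 241, 108, 81]
blue 1.6 [205, 277, 278, 254]
blue 1.7 [206, 294, 450, 428]
blue 1.8 [199, 293, 600, 582]
blue 1.9 [182, 283, 729, 716]
blue 2.0 [164, 268, 836, 829]
[[282, 125, 14, 106, 101, 100, 106], [283, 127, 21, 110, 103, 101, 110], [284, 126, 24, 106, 98, 96, 106], [285, 131, 19, 105, 100, 97, 105], [286, 128, 21, 99, 93, 91, 99], [287, 120, 22, 94, 86, 86, 94], [288, 117, 53, 106, 84, 86, 106], [289, 115, 104, 127, 75, 84, 127], [290, 112, 149, 145, 60, 83, 145], [291, 110, 182, 146, 42, 77, 146], [292, 110, 191, 147, 37, 74, 147], [293, 110, 188, 148, 39, 76, 148], [294, 110, 182, 150, 43, 78, 150], [295, 110, 182, 150, 43, 77, 150], [296, 110, 184, 150, 42, 79, 150], [297, 110, 185, 146, 40, 74, 146], [298, 110, 189, 147, 38, 74, 147], [299, 110, 193, 145, 35, 73, 145], [300, 110, 180, 150, 44, 79, 150], [301, 110, 187, 146, 39, 74, 146], [302, 110, 192, 145, 36, 73, 145], [303, 110, 190, 141, 36, 72, 141], [304, 111, 190, 125, 32, 61, 125], [305, 110, 194, 105, 25, 53, 105], [306, 110, 186, 96, 26, 50, 96], [307, 110, 165, 110, 39, 63, 110], [308, 115, 107, 110, 64, 72, 110], [309, 164, 37, 90, 90, 77, 84], [310, 13, 89, 109, 109, 87, 71], [311, 14, 104, 113, 113, 89, 67], [312, 14, 104, 115, 115, 90, 68], [313, 14, 102, 118, 118, 93, 71], [314, 14, 103, 116, 116, 91, 69], [315, 12, 98, 120, 120, 93, 74]]
1.4 [[307.9, 230.9], [305.9, 231.8], [290.7, 231.3]]
1.6 [[307.8, 230.8], [311.1, 231.6], [290.7, 231.3]]
1.8 [[307.1, 230.7], [315.4, 231.3], [290.7, 231.3]]
```

```bash
cat >> h.py <<'E'
from scipy.spatial.transform import Rotation as Ro
def plan(target,n):
    s=read_state();R=np.array(s['orientation']);p=np.array(s['ee_pos'])
    yaw=np.arctan2(R[1,0],R[0,0]); err=(np.pi/2-yaw+np.pi)%(2*np.pi)-np.pi; t=round(-err/n,3)
    d=(np.array(target)-p)/n; out=[]
    for i in range(n):
        out.append([np.round(R.T@d,3).tolist(),t]); R=R@Ro.from_rotvec([0,0,t]).as_matrix()
    print('clock',s['clock'],'pos',p.round(4).tolist(),'yawerr',round(err,3),'rows',out)
E
python3 -c "
from h import *
plan([.498,-.374,.25],12)"
```

```text
clock 1.6 pos [0.1637, -0.7063, 0.2313] yawerr 1.343 rows [[[0.033, -0.021, -0.002], np.float64(-0.112)], [[0.035, -0.017, -0.002], np.float64(-0.112)], [[0.037, -0.013, -0.002], np.float64(-0.112)], [[0.038, -0.009, -0.002], np.float64(-0.112)], [[0.039, -0.004, -0.002], np.float64(-0.112)], [[0.039, 0.0, -0.002], np.float64(-0.112)], [[0.039, 0.005, -0.002], np.float64(-0.112)], [[0.038, 0.009, -0.002], np.float64(-0.112)], [[0.037, 0.013, -0.002], np.float64(-0.112)], [[0.035, 0.017, -0.002], np.float64(-0.112)], [[0.033, 0.021, -0.002], np.float64(-0.112)], [[0.031, 0.025, -0.002], np.float64(-0.112)]]
```

Call:
{"op": "play_rows", "data": {"targets": [[[0.033, -0.021, -0.002], -0.112], [[0.035, -0.017, -0.002], -0.112], [[0.037, -0.013, -0.002], -0.112], [[0.038, -0.009, -0.002], -0.112], [[0.039, -0.004, -0.002], -0.112], [[0.039, 0, -0.002], -0.112], [[0.039, 0.005, -0.002], -0.112], [[0.038, 0.009, -0.002], -0.112], [[0.037, 0.013, -0.002], -0.112], [[0.035, 0.017, -0.002], -0.112], [[0.033, 0.021, -0.002], -0.112], [[0.031, 0.025, -0.002], -0.112]], "grip": 1}}

```text
clock: 2.8
ee_pos: [0.497, -0.3732, 0.2557]
orientation: [[-0.005, 1.0, 0.0], [1.0, 0.005, -0.001], [-0.001, 0.0, -1.0]]
contact_force: [0.5, -0.1, -0.8]
finger_gap: 0.0853
grasp_force: 0.0
```

```bash
python3 -c "
from h import *
ims={n:get_image(n) for n in C}
for o in caps(ims):print(o)
plan([.498,-.374,.25],2)"
```

```text
('red', [0.4983, -0.3745, 0.0801], 0.85, 67, 98)
('red', [0.543, 0.3171, 0.0833], 0.03, 126, 91)
('blue', [0.4676, -0.6701, 0.065], 0.73, 128, 133)
('blue', [0.3845, -0.3216, 0.0804], 0.51, 59, 83)
('blue', [0.3758, 0.3022, 0.0803], 0.14, 109, 74)
clock 2.9 pos [0.5022, -0.3674, 0.2564] yawerr -0.013 rows [[[-0.003, -0.002, 0.003], np.float64(0.007)], [[-0.003, -0.002, 0.003], np.float64(0.007)]]
```

Call:
{"op": "play_rows", "data": {"targets": [[[-0.004, -0.002, 0.03], 0.007], [[-0.003, -0.002, 0.04], 0.006], [[0, 0, 0.04], 0], [[0, 0, 0.04], 0], [[0, 0, 0.03], 0], [[0, 0, 0.014], 0], [[0, 0, 0], 0], [[0, 0, 0], 0]]}}

```text
clock: 3.7
ee_pos: [0.4929, -0.3817, 0.0623]
orientation: [[0.012, 1.0, 0.001], [1.0, -0.012, -0.001], [-0.001, 0.001, -1.0]]
contact_force: [0.6, 0.5, 0.2]
finger_gap: 0.0855
grasp_force: 0.0
```

Call:
{"op": "play_rows", "data": {"targets": [[[0, 0, 0], 0], [[0, 0, 0], 0], [[0, 0, 0], 0], [[0, 0, 0], 0], [[0, 0, 0], 0], [[0, 0, 0], 0], [[0, 0, 0], 0], [[0, 0, 0], 0]], "grip": 0, "squeeze": 40}}

```text
clock: 4.5
ee_pos: [0.4933, -0.3817, 0.0624]
orientation: [[0.012, 1.0, 0.002], [1.0, -0.012, -0.001], [-0.001, 0.002, -1.0]]
contact_force: [-0.6, -0.3, 5.7]
finger_gap: 0.0371
grasp_force: 39.3
```

Call:
{"op": "play_rows", "data": {"targets": [[[0, 0, -0.02], 0], [[0, 0, -0.04], 0], [[0, 0, -0.04], 0], [[0, 0, -0.04], 0], [[0, 0, -0.04], 0], [[0.02, 0.007, -0.01], 0], [[0.04, 0.013, 0], 0], [[0.04, 0.013, 0], 0], [[0.04, 0.013, 0], 0], [[0.04, 0.013, 0], 0], [[0.04, 0.013, 0], 0], [[0.04, 0.013, 0], 0]]}}

```text
clock: 5.7
ee_pos: [0.5788, -0.1191, 0.2495]
orientation: [[0.011, 1.0, -0.004], [1.0, -0.011, 0.001], [0.001, -0.004, -1.0]]
contact_force: [1.0, -0.3, -2.3]
finger_gap: 0.0367
grasp_force: 40.4
```

Call:
{"op": "play_rows", "data": {"targets": [[[0.04, 0.013, 0], 0], [[0.04, 0.013, 0], 0], [[0.032, 0.007, 0], 0], [[0.02, 0.005, 0], 0], [[0, 0, 0], 0], [[0, 0, 0], 0], [[0, 0, 0], 0], [[0, 0, 0], 0]]}}

```text
clock: 6.5
ee_pos: [0.6191, 0.0075, 0.2506]
orientation: [[0.015, 1.0, -0.001], [1.0, -0.015, -0.001], [-0.001, -0.001, -1.0]]
contact_force: [0.1, 0.0, -1.5]
finger_gap: 0.0368
grasp_force: 40.5
```

```bash
cat >> h.py <<'E'
def held(col,ims):
    "cap centre of a held jar, from a coloured blob in each view nearest the projected grasp point"
    s=read_state();p=np.array(s['ee_pos']);g=p+[0,0,.02]
    B={}
    for n in ims:
        b=[(np.linalg.norm(c-proj(n,g)[0]),c.round(1).tolist(),int(A)) for c,A in blobs(n,col,ims[n])]
        if b:B[n]=min(b)
    print('tcp',p.round(4),B,{n:proj(n,g)[0].round(1).tolist() for n in ims}); 
    if len(B)==2: print('cap at',tri({n:B[n][1] for n in B}))
    print('F',np.round(s['contact_force'],1),'gap',round(s['finger_gap'],4),'t',s['clock'])
E
python3 -c "
from h import *
ims={n:get_image(n) for n in C}
for n in C:cv2.imwrite(f'pics/{n}1.png',ims[n][:,:,::-1])
held('red',ims)
for o in caps(ims):print(o)
cv2.imwrite('pics/h1.png',cv2.resize(ims['side'][90:270,150:390],None,fx=3,fy=3)[:,:,::-1])"
```

```text
tcp [0.6195 0.008  0.2511] {'side': (np.float64(1.7838299179690043), [234.2, 153.8], 134), 'top': (np.float64(95.72482051537439), [163.6, 195.0], 90)} {'side': [236.0, 153.7], 'top': [254.2, 164.2]}
cap at (array([0.5091596 , 0.23070708, 0.45439133]), np.float64(0.016288355953848824))
F [ 0.  -0.7 -1.6] gap 0.0372 t 6.6
('red', [0.5429, 0.3171, 0.0831], 0.1, 128, 90)
('blue', [0.4679, -0.6705, 0.0641], 0.76, 126, 137)
('blue', [0.3843, -0.3219, 0.0778], 0.42, 50, 68)
('blue', [0.3757, 0.3021, 0.0803], 0.19, 109, 75)
```

View pics/h1.png

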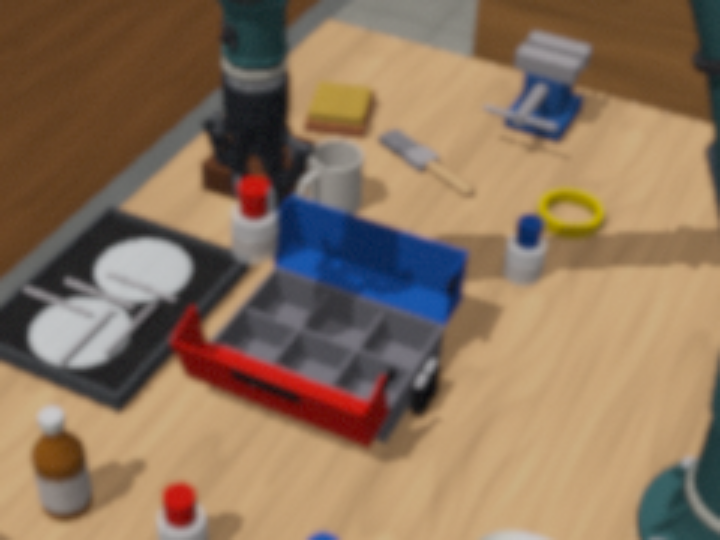

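The side crop shows the red jar held upright under the gripper at crop (255,215). Its offset of about 7 mm in +y is as expected, so I lower it into red cell 2.

Call:
{"op": "play_rows", "data": {"targets": [[[0.001, -0.001, 0.03], 0.008], [[0.001, -0.001, 0.04], 0.007], [[0, 0, 0.04], 0], [[0, 0, 0.03], 0], [[0, 0, 0.02], 0], [[0, 0, 0.014], 0], [[0, 0, 0.006], 0], [[0, 0, 0], 0], [[0, 0, 0], 0], [[0, 0, 0], 0]]}}

```text
clock: 7.6
ee_pos: [0.6188, 0.0116, 0.0726]
orientation: [[0.027, 1.0, 0.002], [1.0, -0.027, 0.0], [0.0, 0.002, -1.0]]
contact_force: [0.0, -0.3, -1.4]
finger_gap: 0.0374
grasp_force: 40.4
```

Call:
{"op": "play_rows", "data": {"targets": [[[0, 0, 0.002], -0.02], [[0, 0, 0.002], 0], [[0, 0, 0.001], 0], [[0, 0, 0], 0], [[0, 0, 0], 0]]}}

```text
clock: 8.1
ee_pos: [0.6184, 0.0116, 0.0674]
orientation: [[0.007, 1.0, 0.001], [1.0, -0.007, -0.0], [-0.0, 0.001, -1.0]]
contact_force: [-0.8, -1.7, 4.5]
finger_gap: 0.0368
grasp_force: 39.8
```

Call:
{"op": "play_rows", "data": {"targets": [[[0, 0, 0], 0], [[0, 0, 0], 0], [[0, 0, 0], 0], [[0, 0, 0], 0], [[0, 0, 0], 0]], "grip": 0.65}}

```text
clock: 8.6
ee_pos: [0.6177, 0.0115, 0.0662]
orientation: [[0.007, 1.0, -0.0], [1.0, -0.007, 0.0], [0.0, -0.0, -1.0]]
contact_force: [0.2, 1.1, -0.3]
finger_gap: 0.0555
grasp_force: 0.0
```

Call:
{"op": "play_rows", "data": {"targets": [[[0, 0, -0.01], 0], [[0, 0, -0.02], 0], [[0, 0, -0.04], 0], [[0, 0, -0.04], 0], [[0, 0, -0.04], 0], [[0, 0, -0.04], 0], [[-0.03, -0.02, 0], 0], [[-0.04, -0.03, 0], 0], [[-0.04, -0.03, 0], 0], [[-0.04, -0.03, 0], 0], [[-0.04, -0.03, 0], 0], [[-0.04, -0.03, 0], 0]]}}

```text
clock: 9.8
ee_pos: [0.4448, -0.2186, 0.2571]
orientation: [[0.006, 1.0, 0.001], [1.0, -0.006, -0.001], [-0.001, 0.001, -1.0]]
contact_force: [0.4, -0.5, 0.6]
finger_gap: 0.0555
grasp_force: 0.0
```

Call:
{"op": "play_rows", "data": {"targets": [[[-0.04, -0.03, 0], 0], [[-0.03, -0.02, 0], 0], [[-0.03, -0.02, 0], 0], [[0, 0, 0], 0], [[0, 0, 0], 0], [[0, 0, 0], 0], [[0, 0, 0], 0]], "grip": 1}}

```text
clock: 10.5
ee_pos: [0.3766, -0.3155, 0.2566]
orientation: [[0.004, 1.0, 0.001], [1.0, -0.004, 0.0], [0.0, 0.001, -1.0]]
contact_force: [0.5, -1.1, 0.1]
finger_gap: 0.0856
grasp_force: 0.0
```

```bash
python3 -c "
from h import *
ims={n:get_image(n) for n in C}
for o in caps(ims):print(o)
plan([.3845,-.3217,.25],2)"
```

```text
('red', [0.6219, 0.0207, 0.089], 0.17, 103, 78)
('red', [0.5429, 0.3169, 0.0829], 0.05, 128, 89)
('blue', [0.4696, -0.666, 0.0735], 0.03, 150, 134)
('blue', [0.3845, -0.3215, 0.0805], 0.47, 59, 84)
('blue', [0.3757, 0.3021, 0.0802], 0.16, 108, 75)
clock 10.6 pos [0.3764, -0.3157, 0.2564] yawerr 0.004 rows [[[-0.003, 0.004, 0.003], np.float64(-0.002)], [[-0.003, 0.004, 0.003], np.float64(-0.002)]]
```

Call:
{"op": "play_rows", "data": {"targets": [[[-0.003, 0.004, 0.03], 0], [[-0.003, 0.004, 0.04], 0], [[0, 0, 0.04], 0], [[0, 0, 0.04], 0], [[0, 0, 0.03], 0], [[0, 0, 0.014], 0], [[0, 0, 0], 0], [[0, 0, 0], 0]]}}

```text
clock: 11.4
ee_pos: [0.3842, -0.3226, 0.0624]
orientation: [[0.006, 1.0, 0.0], [1.0, -0.006, 0.0], [0.0, 0.0, -1.0]]
contact_force: [0.4, -0.4, 0.2]
finger_gap: 0.0855
grasp_force: 0.0
```

Call:
{"op": "play_rows", "data": {"targets": [[[0, 0, 0], 0], [[0, 0, 0], 0], [[0, 0, 0], 0], [[0, 0, 0], 0], [[0, 0, 0], 0], [[0, 0, 0], 0], [[0, 0, 0], 0], [[0, 0, 0], 0]], "grip": 0}}

```text
clock: 12.2
ee_pos: [0.3838, -0.3233, 0.0632]
orientation: [[0.007, 1.0, 0.001], [1.0, -0.007, -0.001], [-0.001, 0.001, -1.0]]
contact_force: [-1.3, 0.4, 5.6]
finger_gap: 0.0367
grasp_force: 39.4
```

Call:
{"op": "play_rows", "data": {"targets": [[[0, 0, -0.02], 0], [[0, 0, -0.04], 0], [[0, 0, -0.04], 0], [[0, 0, -0.04], 0], [[0, 0, -0.04], 0], [[0.02, 0.012, -0.01], 0], [[0.04, 0.024, 0], 0], [[0.04, 0.024, 0], 0], [[0.04, 0.024, 0], 0], [[0.04, 0.024, 0], 0], [[0.04, 0.024, 0], 0], [[0.024, 0.014, 0], 0]]}}

```text
clock: 13.4
ee_pos: [0.5325, -0.0756, 0.2525]
orientation: [[0.003, 1.0, 0.001], [1.0, -0.003, 0.002], [0.002, 0.001, -1.0]]
contact_force: [0.3, -0.2, -2.2]
finger_gap: 0.0369
grasp_force: 40.9
```

Call:
{"op": "play_rows", "data": {"targets": [[[0.02, 0.01, 0], 0], [[0, 0, 0], 0], [[0, 0, 0], 0], [[0, 0, 0], 0], [[0, 0, 0], 0]]}}

```text
clock: 13.9
ee_pos: [0.5404, -0.0617, 0.2521]
orientation: [[0.009, 1.0, -0.001], [1.0, -0.009, -0.001], [-0.001, -0.001, -1.0]]
contact_force: [0.4, -0.5, -1.7]
finger_gap: 0.0367
grasp_force: 40.9
```

```bash
python3 -c "
from h import *
ims={n:get_image(n) for n in C}
for n in C:cv2.imwrite(f'pics/{n}2.png',ims[n][:,:,::-1])
held('blue',ims)
for o in caps(ims):print(o)
plan([.54,-.059,.0675],2)"
```

```text
tcp [ 0.5407 -0.0613  0.2522] {'side': (np.float64(1.0241618825569576), [264.2, 149.9], 101), 'top': (np.float64(122.3694477202146), [168.8, 245.0], 76)} {'side': [265.2, 149.7], 'top': [278.3, 190.3]}
cap at (array([0.40175664, 0.21932873, 0.49444581]), np.float64(0.0036587659350065262))
F [-0.4 -0.3 -1.3] gap 0.0367 t 14.0
('red', [0.6216, 0.0205, 0.0888], 0.19, 105, 77)
('red', [0.5429, 0.3171, 0.0826], 0.09, 124, 90)
('blue', [0.4682, -0.6712, 0.0636], 0.66, 127, 136)
('blue', [0.3758, 0.3022, 0.0805], 0.2, 109, 76)
clock 14.0 pos [0.5407, -0.0613, 0.2522] yawerr 0.009 rows [[[0.001, -0.0, 0.092], np.float64(-0.005)], [[0.001, -0.0, 0.092], np.float64(-0.005)]]
```

Call:
{"op": "play_rows", "data": {"targets": [[[0.002, 0, 0.03], 0], [[0, 0, 0.04], 0], [[0, 0, 0.04], 0], [[0, 0, 0.03], 0], [[0, 0, 0.02], 0], [[0, 0, 0.012], 0], [[0, 0, 0.008], 0], [[0, 0, 0.003], 0], [[0, 0, 0.001], 0], [[0, 0, 0], 0], [[0, 0, 0], 0]]}}

```text
clock: 15.1
ee_pos: [0.5419, -0.0581, 0.0691]
orientation: [[0.007, 1.0, 0.002], [1.0, -0.007, -0.0], [-0.0, 0.002, -1.0]]
contact_force: [-0.3, -0.2, -2.3]
finger_gap: 0.0369
grasp_force: 40.9
```

Call:
{"op": "play_rows", "data": {"targets": [[[0, 0, 0], 0], [[0, 0, 0], 0], [[0, 0, 0], 0], [[0, 0, 0], 0], [[0, 0, 0], 0]], "grip": 0.65}}

```text
clock: 15.6
ee_pos: [0.5414, -0.058, 0.0684]
orientation: [[0.007, 1.0, 0.0], [1.0, -0.007, -0.0], [-0.0, 0.0, -1.0]]
contact_force: [0.6, -0.3, -0.2]
finger_gap: 0.0553
grasp_force: 0.0
```

Call:
{"op": "play_rows", "data": {"targets": [[[0, 0, -0.01], 0], [[0, 0, -0.02], 0], [[0, 0, -0.04], 0], [[0, 0, -0.04], 0], [[0, 0, -0.04], 0], [[0, 0, -0.04], 0], [[0.03, 0, 0], 0], [[0.045, 0, 0], 0], [[0.045, 0, 0], 0], [[0.045, 0, 0], 0], [[0.045, 0, 0], 0], [[0.045, 0, 0], 0]]}}

```text
clock: 16.8
ee_pos: [0.5427, 0.1986, 0.2591]
orientation: [[0.007, 1.0, 0.001], [1.0, -0.007, -0.0], [-0.0, 0.001, -1.0]]
contact_force: [0.3, -1.4, 0.5]
finger_gap: 0.0554
grasp_force: 0.0
```

Call:
{"op": "play_rows", "data": {"targets": [[[0.045, 0, 0], 0], [[0.045, 0, 0], 0], [[0.03, 0, 0], 0], [[0, 0, 0], 0], [[0, 0, 0], 0], [[0, 0, 0], 0], [[0, 0, 0], 0]], "grip": 1}}

```text
clock: 17.5
ee_pos: [0.5444, 0.3147, 0.2582]
orientation: [[0.01, 1.0, -0.0], [1.0, -0.01, -0.002], [-0.002, 0.0, -1.0]]
contact_force: [0.2, -0.5, 0.8]
finger_gap: 0.0858
grasp_force: 0.0
```

```bash
python3 -c "
from h import *
ims={n:get_image(n) for n in C}
for o in caps(ims):print(o)
plan([.542,.317,.0625],2)"
```

```text
('red', [0.6219, 0.0204, 0.0889], 0.14, 104, 79)
('red', [0.5426, 0.3176, 0.0835], 0.01, 124, 93)
('blue', [0.4683, -0.6707, 0.063], 0.82, 124, 138)
clock 17.6 pos [0.5444, 0.3153, 0.2583] yawerr 0.009 rows [[[0.001, -0.001, 0.098], np.float64(-0.005)], [[0.001, -0.001, 0.098], np.float64(-0.005)]]
```

Call:
{"op": "play_rows", "data": {"targets": [[[0.002, -0.002, 0.03], 0], [[0, 0, 0.04], 0], [[0, 0, 0.04], 0], [[0, 0, 0.04], 0], [[0, 0, 0.03], 0], [[0, 0, 0.016], 0], [[0, 0, 0], 0], [[0, 0, 0], 0]]}}

```text
clock: 18.4
ee_pos: [0.5427, 0.3194, 0.0632]
orientation: [[0.007, 1.0, 0.001], [1.0, -0.007, 0.001], [0.001, 0.001, -1.0]]
contact_force: [0.5, 0.7, -0.1]
finger_gap: 0.0854
grasp_force: 0.0
```

Call:
{"op": "play_rows", "data": {"targets": [[[0, 0, 0], 0], [[0, 0, 0], 0], [[0, 0, 0], 0], [[0, 0, 0], 0], [[0, 0, 0], 0], [[0, 0, 0], 0], [[0, 0, 0], 0], [[0, 0, 0], 0]], "grip": 0}}

```text
clock: 19.2
ee_pos: [0.5423, 0.3195, 0.0635]
orientation: [[0.007, 1.0, 0.001], [1.0, -0.007, 0.001], [0.001, 0.001, -1.0]]
contact_force: [-0.8, -0.9, 5.9]
finger_gap: 0.0368
grasp_force: 39.7
```

Call:
{"op": "play_rows", "data": {"targets": [[[0, 0, -0.02], 0], [[0, 0, -0.04], 0], [[0, 0, -0.04], 0], [[0, 0, -0.04], 0], [[0, 0, -0.04], 0], [[-0.02, -0.005, -0.01], 0], [[-0.04, -0.011, 0], 0], [[-0.04, -0.011, 0], 0], [[-0.04, -0.011, 0], 0], [[-0.04, -0.011, 0], 0], [[-0.04, -0.011, 0], 0], [[-0.04, -0.011, 0], 0]]}}

```text
clock: 20.4
ee_pos: [0.4678, 0.0578, 0.252]
orientation: [[0.007, 1.0, -0.001], [1.0, -0.007, -0.0], [-0.0, -0.001, -1.0]]
contact_force: [0.6, -0.5, -0.5]
finger_gap: 0.0369
grasp_force: 40.8
```

Call:
{"op": "play_rows", "data": {"targets": [[[-0.03, -0.007, 0], 0], [[-0.012, -0.003, 0], 0], [[0, 0, 0], 0], [[0, 0, 0], 0], [[0, 0, 0], 0], [[0, 0, 0], 0]]}}

```text
clock: 21.0
ee_pos: [0.4594, 0.0194, 0.2524]
orientation: [[0.004, 1.0, 0.001], [1.0, -0.004, 0.001], [0.001, 0.001, -1.0]]
contact_force: [-0.1, -0.3, -2.1]
finger_gap: 0.0367
grasp_force: 40.8
```

```bash
python3 -c "
from h import *
ims={n:get_image(n) for n in C}
held('red',ims)
for o in caps(ims):print(o)
plan([.461,.018,.068],2)
a=cv2.resize(ims['top'][120:280,140:400],(400,246));b=cv2.resize(ims['side'][100:340,170:430],(400,369))
cv2.imwrite('pics/c3.png',np.vstack([a,b])[:,:,::-1])"
```

```text
tcp [0.4591 0.0188 0.2523] {'side': (np.float64(1.1019869019773438), [275.0, 168.4], 125), 'top': (np.float64(48.891952463044525), [251.5, 169.7], 78)} {'side': [276.0, 169.0], 'top': [251.5, 218.6]}
cap at (array([ 0.5444152 , -0.00488926,  0.24109824]), np.float64(0.06529082656560697))
F [-1.1  0.2 -1.5] gap 0.0373 t 21.1
('red', [0.6218, 0.0206, 0.0888], 0.11, 105, 78)
('blue', [0.4681, -0.6705, 0.0644], 0.8, 128, 133)
('blue', [0.3756, 0.3023, 0.0807], 0.2, 109, 74)
clock 21.1 pos [0.4591, 0.0188, 0.2523] yawerr 0.005 rows [[[-0.0, 0.001, 0.092], np.float64(-0.002)], [[-0.0, 0.001, 0.092], np.float64(-0.002)]]
```

View pics/c3.png

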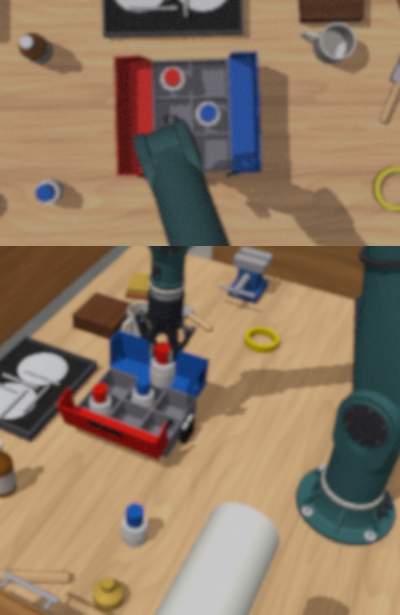

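The picture shows the red jar upright in red cell 2 (top crop (172,78)) and the blue jar in the middle blue cell (208,113). The second red jar is held upright over red cell 0, and the last blue jar is unmoved at (46,192).

Call:
{"op": "play_rows", "data": {"targets": [[[0, 0.001, 0.03], 0], [[0, 0, 0.04], 0], [[0, 0, 0.04], 0], [[0, 0, 0.03], 0], [[0, 0, 0.02], 0], [[0, 0, 0.012], 0], [[0, 0, 0.008], 0], [[0, 0, 0.003], 0], [[0, 0, 0.001], 0], [[0, 0, 0], 0], [[0, 0, 0], 0]]}}

```text
clock: 22.2
ee_pos: [0.4604, 0.0176, 0.0689]
orientation: [[0.007, 1.0, 0.002], [1.0, -0.007, 0.0], [0.0, 0.002, -1.0]]
contact_force: [0.6, -0.1, -1.8]
finger_gap: 0.0374
grasp_force: 41.0
```

Call:
{"op": "play_rows", "data": {"targets": [[[0, 0, 0], 0], [[0, 0, 0], 0], [[0, 0, 0], 0], [[0, 0, 0], 0], [[0, 0, 0], 0]], "grip": 0.65}}

```text
clock: 22.7
ee_pos: [0.4599, 0.0175, 0.0683]
orientation: [[0.007, 1.0, 0.0], [1.0, -0.007, 0.0], [0.0, 0.0, -1.0]]
contact_force: [0.4, -0.1, 0.0]
finger_gap: 0.0553
grasp_force: 0.0
```

Call:
{"op": "play_rows", "data": {"targets": [[[0, 0, -0.01], 0], [[0, 0, -0.02], 0], [[0, 0, -0.04], 0], [[0, 0, -0.04], 0], [[0, 0, -0.04], 0], [[0, 0, -0.04], 0], [[0.03, 0, 0], 0], [[0.04, -0.01, 0], 0], [[0.045, -0.016, 0], 0], [[0.045, -0.016, 0], 0], [[0.045, -0.016, 0], 0], [[0.045, -0.016, 0], 0]]}}

```text
clock: 23.9
ee_pos: [0.3864, 0.2694, 0.259]
orientation: [[0.007, 1.0, 0.001], [1.0, -0.007, -0.0], [-0.0, 0.001, -1.0]]
contact_force: [0.1, -0.9, -0.2]
finger_gap: 0.0558
grasp_force: 0.0
```

Call:
{"op": "play_rows", "data": {"targets": [[[0.02, -0.006, 0], 0], [[0.013, -0.004, 0], 0], [[0, 0, 0], 0], [[0, 0, 0], 0], [[0, 0, 0], 0], [[0, 0, 0], 0], [[0, 0, 0], 0]], "grip": 1}}

```text
clock: 24.6
ee_pos: [0.3782, 0.3002, 0.2583]
orientation: [[0.009, 1.0, -0.0], [1.0, -0.009, -0.001], [-0.001, -0.0, -1.0]]
contact_force: [0.3, -0.7, -0.4]
finger_gap: 0.0854
grasp_force: 0.0
```

```bash
python3 -c "
from h import *
ims={n:get_image(n) for n in C}
for o in caps(ims):print(o)
print({n:[(c.round(1).tolist(),int(A)) for c,A in blobs(n,'blue',ims[n])] for n in C}, {n:proj(n,[.3758,.3022,.08]).round(1) for n in C})
plan([.3758,.3022,.0625],2)"
```

```text
('red', [0.6225, 0.0207, 0.0921], 0.47, 90, 77)
('red', [0.4595, 0.0139, 0.1004], 0.41, 67, 71)
('blue', [0.468, -0.6698, 0.0643], 0.8, 125, 136)
('blue', [0.3758, 0.302, 0.0796], 0.15, 108, 76)
{'side': [([335.9, 125.1], 125), ([243.9, 169.3], 55), ([257.1, 274.8], 108)], 'top': [([275.0, 193.0], 69), ([456.2, 194.4], 119), ([456.7, 211.6], 136), ([168.8, 245.0], 76)]} {'side': array([[257.1, 274.9]]), 'top': array([[168.8, 244.9]])}
clock 24.7 pos [0.3781, 0.3006, 0.2583] yawerr 0.008 rows [[[0.001, -0.001, 0.098], np.float64(-0.004)], [[0.001, -0.001, 0.098], np.float64(-0.004)]]
```

Call:
{"op": "play_rows", "data": {"targets": [[[0.001, -0.002, 0.03], 0], [[0, 0, 0.04], 0], [[0, 0, 0.04], 0], [[0, 0, 0.04], 0], [[0, 0, 0.03], 0], [[0, 0, 0.016], 0], [[0, 0, 0], 0], [[0, 0, 0], 0]]}}

```text
clock: 25.5
ee_pos: [0.376, 0.3024, 0.0624]
orientation: [[0.007, 1.0, -0.0], [1.0, -0.007, 0.0], [0.0, -0.0, -1.0]]
contact_force: [-0.1, 0.6, 0.6]
finger_gap: 0.0855
grasp_force: 0.0
```

Call:
{"op": "play_rows", "data": {"targets": [[[0, 0, 0], 0], [[0, 0, 0], 0], [[0, 0, 0], 0], [[0, 0, 0], 0], [[0, 0, 0], 0], [[0, 0, 0], 0], [[0, 0, 0], 0], [[0, 0, 0], 0]], "grip": 0}}

```text
clock: 26.3
ee_pos: [0.3761, 0.3025, 0.0631]
orientation: [[0.007, 1.0, 0.001], [1.0, -0.007, 0.001], [0.001, 0.001, -1.0]]
contact_force: [-0.4, -0.9, 5.9]
finger_gap: 0.0371
grasp_force: 39.4
```

Call:
{"op": "play_rows", "data": {"targets": [[[0, 0, -0.02], 0], [[0, 0, -0.04], 0], [[0, 0, -0.04], 0], [[0, 0, -0.04], 0], [[0, 0, -0.04], 0], [[-0.02, 0.005, -0.01], 0], [[-0.04, 0.01, 0], 0], [[-0.04, 0.01, 0], 0], [[-0.04, 0.01, 0], 0], [[-0.04, 0.01, 0], 0], [[-0.04, 0.01, 0], 0], [[-0.04, 0.01, 0], 0]]}}

```text
clock: 27.5
ee_pos: [0.4385, 0.0398, 0.2522]
orientation: [[0.007, 1.0, -0.0], [1.0, -0.007, -0.0], [-0.0, -0.0, -1.0]]
contact_force: [1.0, 1.1, -0.6]
finger_gap: 0.0367
grasp_force: 40.9
```

Call:
{"op": "play_rows", "data": {"targets": [[[-0.04, 0.01, 0], 0], [[-0.04, 0.008, 0], 0], [[-0.02, 0.003, 0], 0], [[0, 0, 0], 0], [[0, 0, 0], 0], [[0, 0, 0], 0], [[0, 0, 0], 0]]}}

```text
clock: 28.2
ee_pos: [0.459, -0.0569, 0.2523]
orientation: [[0.004, 1.0, -0.0], [1.0, -0.004, 0.0], [0.0, -0.0, -1.0]]
contact_force: [0.5, -1.0, -1.5]
finger_gap: 0.037
grasp_force: 40.8
```

```bash
python3 -c "
from h import *
ims={n:get_image(n) for n in C}
held('blue',ims)
plan([.462,-.058,.068],2)"
```

```text
tcp [ 0.4592 -0.0573  0.2523] {'side': (np.float64(1.0960164624848383), [284.6, 157.1], 103), 'top': (np.float64(25.886110314555662), [274.6, 192.4], 55)} {'side': [285.6, 157.0], 'top': [277.5, 218.2]}
cap at (array([ 0.50313089, -0.06315744,  0.25738819]), np.float64(0.03475699254794395))
F [ 0.5 -0.4 -2.7] gap 0.0372 t 28.3
clock 28.3 pos [0.4592, -0.0573, 0.2523] yawerr 0.005 rows [[[-0.0, 0.001, 0.092], np.float64(-0.002)], [[-0.0, 0.001, 0.092], np.float64(-0.002)]]
```

Call:
{"op": "play_rows", "data": {"targets": [[[0, 0.002, 0.03], 0], [[0, 0, 0.04], 0], [[0, 0, 0.04], 0], [[0, 0, 0.03], 0], [[0, 0, 0.02], 0], [[0, 0, 0.012], 0], [[0, 0, 0.008], 0], [[0, 0, 0.003], 0], [[0, 0, 0.001], 0], [[0, 0, 0], 0], [[0, 0, 0], 0]]}}

```text
clock: 29.4
ee_pos: [0.4619, -0.0586, 0.069]
orientation: [[0.007, 1.0, 0.002], [1.0, -0.007, -0.0], [-0.0, 0.002, -1.0]]
contact_force: [0.5, 0.5, -1.2]
finger_gap: 0.0367
grasp_force: 40.8
```

Call:
{"op": "play_rows", "data": {"targets": [[[0, 0, 0], 0], [[0, 0, 0], 0], [[0, 0, 0], 0], [[0, 0, 0], 0], [[0, 0, 0], 0]], "grip": 0.65}}

```text
clock: 29.9
ee_pos: [0.4614, -0.0584, 0.0683]
orientation: [[0.007, 1.0, 0.0], [1.0, -0.007, 0.0], [0.0, 0.0, -1.0]]
contact_force: [-0.9, 0.7, -1.2]
finger_gap: 0.0555
grasp_force: 0.0
```

Call:
{"op": "play_rows", "data": {"targets": [[[0, 0, -0.01], 0], [[0, 0, -0.02], 0], [[0, 0, -0.04], 0], [[0, 0, -0.04], 0], [[0, 0, -0.04], 0], [[0, 0, -0.04], 0], [[0.03, 0, 0], 0], [[0.04, 0.01, 0], 0], [[0.045, 0.01, 0], 0], [[0.045, 0.02, 0], 0], [[0.045, 0.02, 0], 0], [[0.045, 0.02, 0], 0]]}}

```text
clock: 31.1
ee_pos: [0.5432, 0.1925, 0.259]
orientation: [[0.007, 1.0, 0.0], [1.0, -0.007, -0.0], [-0.0, 0.0, -1.0]]
contact_force: [0.7, -0.7, 0.2]
finger_gap: 0.0556
grasp_force: 0.0
```

Call:
{"op": "play_rows", "data": {"targets": [[[0.02, 0, 0], 0], [[0, 0, 0], 0], [[0, 0, 0], 0], [[0, 0, 0], 0], [[0, 0, 0], 0], [[0, 0, 0], 0], [[0, 0, 0], 0]], "grip": 0}}

```text
clock: 31.8
ee_pos: [0.5433, 0.21, 0.2584]
orientation: [[0.008, 1.0, 0.0], [1.0, -0.008, -0.0], [-0.0, 0.0, -1.0]]
contact_force: [-0.6, 0.1, -0.1]
finger_gap: 0.0002
grasp_force: 0.0
```

```bash
python3 -c "
from h import *
ims={n:get_image(n) for n in C}
for o in caps(ims):print(o)
print(fitcase(ims,[.54,-.0216,.0075,1.8,1.45]))
print('tcp',read_state()['ee_pos'])
a=cv2.resize(ims['top'][120:280,140:400],None,fx=3,fy=3);b=cv2.resize(ims['side'][140:260,190:320],(780,720))
cv2.imwrite('pics/c4.png',cv2.resize(np.hstack([cv2.resize(a,(780,480)),cv2.resize(b,(520,480))]),(800,295))[:,:,::-1])"
```

```text
('red', [0.6222, 0.0207, 0.0915], 0.53, 119, 76)
('blue', [0.4676, -0.6707, 0.0644], 0.72, 127, 139)
(array([ 0.54101782, -0.02030241,  0.00429414,  1.80118579,  1.50698793]), np.float64(893.0691709379968))
tcp [0.54321946 0.21054515 0.25833204]
```

View pics/c4.png

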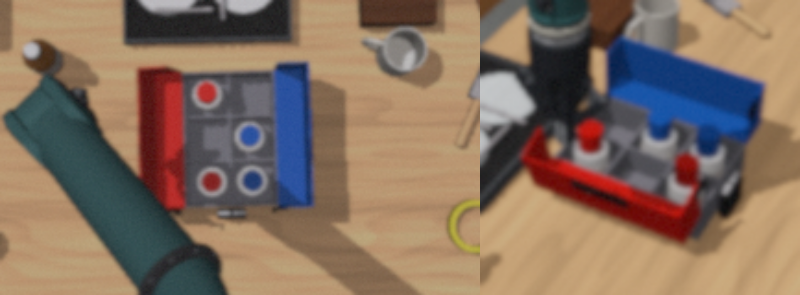

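All four jars stand in their cells: red caps at (207,93) and (211,181), blue caps at (249,136) and (252,180). None are left on the bench. I now plan the cover-closing path for the shut fingertips.

Run:
```python
from h import *
w=.011
def pt(s,b,th): return -(s*np.cos(th)-b*np.sin(th)), s*np.sin(th)+b*np.cos(th)
W_=[]
for th in np.r_[1.85,1.7,1.55,1.4,1.25,1.1,.95,.8,.65,.5,.4,.3,.2]:
    u,v=pt(.084,.058,th) if th>1.45 else pt(.066+.008*max(0,(1.4-th)/1.4),.058,th)
    if th>1.45: v-=.02
    W_.append((th,u+w,v))
for c,sg,h in(('red',1,.0634),('blue',-1,-.1066)):
    P=[(round(th,2),round(h+sg*u,3),round(.06+v,3)) for th,u,v in W_]; print(c,P)
```

```text
red [(np.float64(1.85), np.float64(0.153), np.float64(0.105)), (np.float64(1.7), np.float64(0.143), np.float64(0.116)), (np.float64(1.55), np.float64(0.131), np.float64(0.125)), (np.float64(1.4), np.float64(0.12), np.float64(0.135)), (np.float64(1.25), np.float64(0.108), np.float64(0.142)), (np.float64(1.1), np.float64(0.095), np.float64(0.147)), (np.float64(0.95), np.float64(0.082), np.float64(0.15)), (np.float64(0.8), np.float64(0.068), np.float64(0.15)), (np.float64(0.65), np.float64(0.054), np.float64(0.149)), (np.float64(0.5), np.float64(0.04), np.float64(0.145)), (np.float64(0.4), np.float64(0.031), np.float64(0.141)), (np.float64(0.3), np.float64(0.022), np.float64(0.137)), (np.float64(0.2), np.float64(0.015), np.float64(0.131))]
blue [(np.float64(1.85), np.float64(-0.197), np.float64(0.105)), (np.float64(1.7), np.float64(-0.186), np.float64(0.116)), (np.float64(1.55), np.float64(-0.174), np.float64(0.125)), (np.float64(1.4), np.float64(-0.164), np.float64(0.135)), (np.float64(1.25), np.float64(-0.152), np.float64(0.142)), (np.float64(1.1), np.float64(-0.139), np.float64(0.147)), (np.float64(0.95), np.float64(-0.125), np.float64(0.15)), (np.float64(0.8), np.float64(-0.111), np.float64(0.15)), (np.float64(0.65), np.float64(-0.097), np.float64(0.149)), (np.float64(0.5), np.float64(-0.083), np.float64(0.145)), (np.float64(0.4), np.float64(-0.074), np.float64(0.141)), (np.float64(0.3), np.float64(-0.066), np.float64(0.137)), (np.float64(0.2), np.float64(-0.058), np.float64(0.131))]
```

Call:
{"op": "play_rows", "data": {"targets": [[[-0.005, -0.001, 0.03], 0], [[-0.005, -0.001, 0.04], 0], [[-0.005, 0, 0.04], 0], [[-0.005, 0, 0.03], 0], [[-0.005, 0, 0.013], 0], [[-0.005, 0, 0], 0], [[0, 0, 0], 0], [[0, 0, 0], 0], [[0, 0, 0], 0]], "grip": 0}}

```text
clock: 32.8
ee_pos: [0.5421, 0.1819, 0.1069]
orientation: [[0.007, 1.0, 0.003], [1.0, -0.007, 0.001], [0.001, 0.003, -1.0]]
contact_force: [0.2, 0.0, -0.8]
finger_gap: 0.0001
grasp_force: 0.0
```

Call:
{"op": "play_rows", "data": {"targets": [[[-0.009, 0, 0], 0], [[-0.009, 0, 0], 0], [[-0.009, 0, 0], 0], [[-0.01, 0, -0.011], 0], [[-0.012, 0, -0.009], 0], [[-0.011, 0, -0.01], 0], [[0, 0, 0], 0], [[0, 0, 0], 0]]}}

```text
clock: 33.6
ee_pos: [0.5405, 0.1197, 0.1354]
orientation: [[0.008, 1.0, -0.0], [1.0, -0.008, -0.001], [-0.001, -0.0, -1.0]]
contact_force: [0.8, -0.1, 0.6]
finger_gap: 0.0002
grasp_force: 0.0
```

Call:
{"op": "play_rows", "data": {"targets": [[[-0.012, 0, -0.007], 0], [[-0.013, 0, -0.005], 0], [[-0.013, 0, -0.003], 0], [[0, 0, 0], 0], [[0, 0, 0], 0]]}}

```text
clock: 34.1
ee_pos: [0.5403, 0.0816, 0.1503]
orientation: [[0.009, 1.0, -0.0], [1.0, -0.009, -0.001], [-0.001, -0.0, -1.0]]
contact_force: [0.4, 0.6, -0.3]
finger_gap: -0.0001
grasp_force: 0.0
```

Run:
```python
from h import *
ims={n:get_image(n) for n in C}
cv2.imwrite('pics/c5.png',np.hstack([cv2.resize(ims['top'][120:260,180:340],(400,350)),cv2.resize(ims['side'][110:250,190:350],(400,350))])[:,:,::-1])
```

```text
(no output)
```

View pics/c5.png

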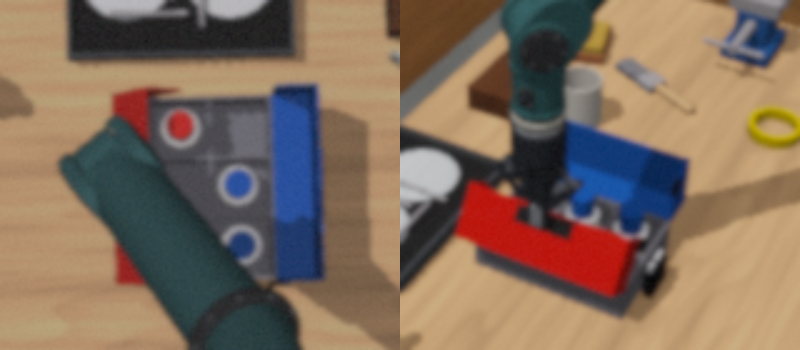

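The fingertip rests on the red cover's black press pad (side crop (540,222)), and the cover has swung up past vertical. I continue along the arc.

Call:
{"op": "play_rows", "data": {"targets": [[[-0.014, 0, 0], 0], [[-0.014, 0, 0.001], 0], [[-0.014, 0, 0.004], 0], [[-0.009, 0, 0.004], 0], [[-0.009, 0, 0.004], 0], [[-0.007, 0, 0.006], 0], [[0, 0, 0], 0], [[0, 0, 0], 0]]}}

```text
clock: 35.0
ee_pos: [0.5394, 0.0159, 0.1309]
orientation: [[0.007, 1.0, -0.001], [1.0, -0.007, 0.0], [0.0, -0.001, -1.0]]
contact_force: [0.2, -0.0, 0.5]
finger_gap: -0.0002
grasp_force: 0.0
```

Call:
{"op": "play_rows", "data": {"targets": [[[-0.004, 0, 0.003], 0], [[-0.003, 0, 0.003], 0], [[0, 0, 0.003], 0], [[0, 0, 0.003], 0], [[0, 0, 0], 0], [[0, 0, 0], 0]]}}

```text
clock: 35.6
ee_pos: [0.5403, 0.0064, 0.12]
orientation: [[0.008, 1.0, 0.0], [1.0, -0.008, -0.004], [-0.004, 0.0, -1.0]]
contact_force: [-0.3, -4.5, 6.6]
finger_gap: 0.0005
grasp_force: 3.2
```

Call:
{"op": "play_rows", "data": {"targets": [[[0, 0, 0.002], 0], [[0, 0, 0.002], 0], [[0, 0, 0], 0], [[0, 0, 0], 0]]}}

```text
clock: 36.0
ee_pos: [0.5403, 0.0075, 0.116]
orientation: [[0.007, 1.0, 0.0], [1.0, -0.007, -0.003], [-0.003, 0.001, -1.0]]
contact_force: [-1.6, -4.0, 8.7]
finger_gap: 0.0
grasp_force: 4.3
```

Call:
{"op": "play_rows", "data": {"targets": [[[0, 0, 0.002], 0], [[0, 0, 0.002], 0], [[0, 0, 0], 0], [[0, 0, 0], 0]]}}

```text
clock: 36.4
ee_pos: [0.5405, 0.0074, 0.1156]
orientation: [[0.007, 1.0, 0.001], [1.0, -0.007, -0.006], [-0.006, 0.001, -1.0]]
contact_force: [-8.1, -5.1, 37.7]
finger_gap: -0.0001
grasp_force: 19.1
```

Call:
{"op": "play_rows", "data": {"targets": [[[0, 0, -0.01], 0], [[0, 0, -0.03], 0], [[0, 0, -0.04], 0], [[0, 0, -0.04], 0], [[-0.02, 0, -0.02], 0], [[-0.04, 0, 0], 0], [[-0.04, 0, 0], 0], [[-0.04, 0, 0], 0], [[-0.04, 0, 0], 0], [[-0.03, 0, 0], 0], [[0, 0, 0], 0], [[0, 0, 0], 0]]}}

```text
clock: 37.6
ee_pos: [0.5379, -0.2011, 0.2507]
orientation: [[0.008, 1.0, -0.001], [1.0, -0.008, 0.001], [0.001, -0.001, -1.0]]
contact_force: [0.8, 0.6, 0.3]
finger_gap: -0.0
grasp_force: 0.0
```

Run:
```python
from h import *
ims={n:get_image(n) for n in C}
M={n:cmask(ims[n],'red') for n in C}; p=[.54,-.0216,.0075]
for th in(0,.03,.06,.1,.14,.18): print(th,[round(float(np.abs(cv2.GaussianBlur(rend(n,hood(p,th,1))-M[n],(0,0),1.)).sum())) for n in C])
for th in(1.3,1.4,1.5,1.6,1.8): print(th,[round(float(np.abs(cv2.GaussianBlur(rend(n,hood(p,th,-1)[:2])-cmask(ims[n],'blue'),(0,0),1.)).sum())) for n in C])
print(read_state()['ee_pos'])
```

```text
0 [169, 231]
0.03 [168, 190]
0.06 [174, 227]
0.1 [176, 340]
0.14 [174, 452]
0.18 [185, 541]
1.3 [211, 86]
1.4 [273, 73]
1.5 [326, 82]
1.6 [362, 256]
1.8 [377, 583]
[ 0.53833199 -0.1990619   0.25106733]
```

Call:
{"op": "play_rows", "data": {"targets": [[[0, 0.002, 0.03], 0], [[0, 0, 0.04], 0], [[0, 0, 0.04], 0], [[0, 0, 0.013], 0], [[0.01, 0, 0], 0], [[0.01, 0, 0], 0], [[0.011, 0, -0.003], 0], [[0.008, 0, -0.007], 0], [[0.011, 0, -0.007], 0], [[0.013, 0, -0.005], 0], [[0.014, 0, -0.003], 0], [[0, 0, 0], 0]]}}

```text
clock: 38.9
ee_pos: [0.5413, -0.1204, 0.1543]
orientation: [[0.003, 1.0, 0.002], [1.0, -0.003, 0.002], [0.002, 0.002, -1.0]]
contact_force: [-0.2, 0.1, -0.6]
finger_gap: -0.0
grasp_force: 0.0
```

Call:
{"op": "play_rows", "data": {"targets": [[[0.014, 0, 0], 0], [[0.014, 0, 0.001], 0], [[0.014, 0, 0.004], 0], [[0.009, 0, 0.004], 0], [[0.008, 0, 0.004], 0], [[0.007, 0, 0.006], 0], [[0.004, 0, 0.003], 0], [[0.003, 0, 0.003], 0], [[0, 0, 0], 0], [[0, 0, 0], 0]]}}

```text
clock: 39.9
ee_pos: [0.5411, -0.0519, 0.1279]
orientation: [[0.008, 1.0, -0.001], [1.0, -0.008, -0.001], [-0.001, -0.001, -1.0]]
contact_force: [-0.6, -0.8, -0.5]
finger_gap: -0.0002
grasp_force: 0.0
```

Call:
{"op": "play_rows", "data": {"targets": [[[0, 0, 0.003], 0], [[0, 0, 0.003], 0], [[0, 0, 0.002], 0], [[0, 0, 0], 0], [[0, 0, 0], 0]]}}

```text
clock: 40.4
ee_pos: [0.5419, -0.0475, 0.1218]
orientation: [[0.006, 1.0, 0.002], [1.0, -0.006, 0.004], [0.004, 0.002, -1.0]]
contact_force: [-3.0, 6.8, 10.0]
finger_gap: 0.0003
grasp_force: 5.3
```

Call:
{"op": "play_rows", "data": {"targets": [[[0, 0, 0.002], 0], [[0, 0, 0.002], 0], [[0, 0, 0], 0], [[0, 0, 0], 0]]}}

```text
clock: 40.8
ee_pos: [0.5412, -0.0516, 0.1162]
orientation: [[0.008, 1.0, -0.0], [1.0, -0.008, -0.0], [-0.0, -0.0, -1.0]]
contact_force: [0.0, 0.5, 2.5]
finger_gap: -0.0002
grasp_force: 1.2
```

Force dropped, so the catch has snapped. One small confirming press, then I back off.

Call:
{"op": "play_rows", "data": {"targets": [[[0, 0, 0.002], 0], [[0, 0, 0.001], 0], [[0, 0, 0], 0]]}}

```text
clock: 41.1
ee_pos: [0.5414, -0.0515, 0.1158]
orientation: [[0.008, 1.0, -0.0], [1.0, -0.008, -0.003], [-0.003, -0.0, -1.0]]
contact_force: [-6.4, 0.7, 24.5]
finger_gap: 0.0
grasp_force: 12.3
```

Call:
{"op": "play_rows", "data": {"targets": [[[0, 0, -0.01], 0], [[0, 0, -0.03], 0], [[0, 0, -0.04], 0], [[0, 0, -0.04], 0], [[-0.02, 0, -0.02], 0], [[-0.04, 0, 0], 0], [[-0.04, 0, 0], 0], [[-0.04, 0, 0], 0], [[-0.04, 0, 0], 0], [[-0.04, 0, 0], 0], [[-0.04, 0, 0], 0], [[-0.02, 0, 0], 0]]}}

```text
clock: 42.3
ee_pos: [0.5374, -0.337, 0.2523]
orientation: [[0.014, 1.0, -0.002], [1.0, -0.014, -0.002], [-0.002, -0.002, -1.0]]
contact_force: [0.9, -1.1, 0.1]
finger_gap: -0.0001
grasp_force: 0.0
```

Run:
```python
from h import *
ims={n:get_image(n) for n in C}
p=[.54,-.0216,.0075]
for c,sg in(('red',1),('blue',-1)):
  for th in(0,.03,.06,.1,.17): print(c,th,[round(float(np.abs(cv2.GaussianBlur(rend(n,hood(p,th,sg))-cmask(ims[n],c),(0,0),1.)).sum())) for n in C])
cv2.imwrite('pics/f6.png',np.hstack([cv2.resize(ims['top'],(400,300)),cv2.resize(ims['side'],(400,300))])[:,:,::-1])
cv2.imwrite('pics/f7.png',np.hstack([cv2.resize(ims['top'][120:260,180:340],(400,350)),cv2.resize(ims['side'][110:250,190:350],(400,350))])[:,:,::-1])
print(read_state()['contact_force'],read_state()['clock'])
```

```text
red 0 [213, 267]
red 0.03 [215, 224]
red 0.06 [224, 222]
red 0.1 [229, 301]
red 0.17 [238, 480]
blue 0 [273, 336]
blue 0.03 [327, 375]
blue 0.06 [378, 434]
blue 0.1 [428, 532]
blue 0.17 [506, 698]
[ 0.49469156 -0.55451416  0.36365004] 42.4
```

View pics/f6.png

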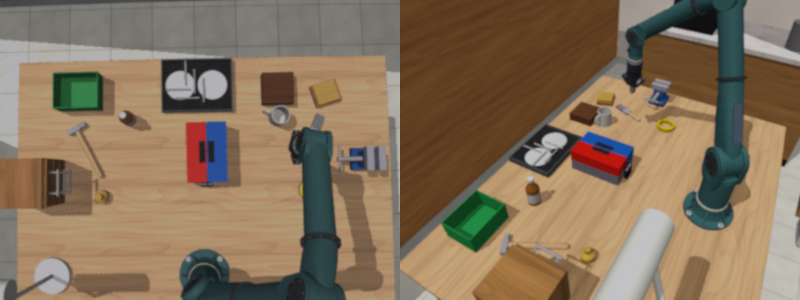

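View pics/f7.png

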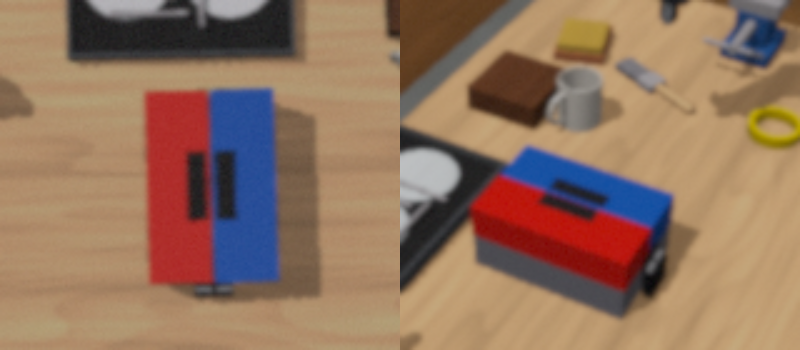

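Both covers lie flush and level, with the pads side by side at crop (196,186) and (226,186). No jars are left on the bench, the other objects are undisturbed and the arm is clear.

```bash
python3 -c "
from bench import *
print(hand_in())"
```

```text
the job is handed in; nothing more can be done
None
```

Handed in at about 42 s: the four jars present are upright in their colour rows, and both covers look fully shut in the last pictures (no verdict was returned).

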